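Gauge two brush ferrules and sort them

TASK

Try each of the two flat steel brush ferrules on the flat gauge pin, one at a time: slide it straight down the pin until it stops, without forcing it, and put it away before trying the other. A ferrule that goes all the way down to the plate is good: stand it upright in the square wooden tray; one that stops part-way is crimped: put it in the round white dish. Leave everything else where it is.

Things in the scene. Friction and masses are not known exactly. Their poses are not given: they have to be found in the camera images.
- ferrule_a: Loose steel ferrule of a flat brush: oblong open tube standing on end, 39 mm (x) x 17 (y) x 45 tall, wall 2, bore 35 x 13, same either way up and after a half turn. One of the two has a clear bore, the other a crimp half-way up it (a 5 mm gap left, 20 to 25 from either end); which is not told. Origin: centre of its underside. About 45 g.
- ferrule_b: Loose steel ferrule of a flat brush: oblong open tube standing on end, 39 mm (x) x 17 (y) x 45 tall, wall 2, bore 35 x 13, same either way up and after a half turn. One of the two has a clear bore, the other a crimp half-way up it (a 5 mm gap left, 20 to 25 from either end); which is not told. Origin: centre of its underside. About 45 g.
- gauge: Fixed aluminium plate 80 mm (x) x 60 (y) x 16 tall with an upright flat steel pin in its middle, 32 (x) x 10 (y), its top 50 above the table, last 5 rounded. Origin: centre of the plate's underside. 1.5 clearance per side in a bore. A good ferrule stops with its underside on the plate, 16 above the table; a crimped one with its underside about 29 above the table.
- tray: Fixed square open wooden tray, 125 x 125 outside, walls 5 thick and 24 high, floor 5 thick, for good ferrules. Origin: centre of its underside; x, y along its sides.
- dish: Fixed round white ceramic dish, rim radius 62 outside, 26 high, wall 4, floor about 5 thick, for crimped ferrules. Origin: centre of its underside.
- bottle: Bystander: amber glass bottle with a black cap, radius 22, 130 tall: stands as high as a gripper's body. Origin: centre of its underside.
- jar: Bystander: clear glass tumbler, radius 30, 65 tall. Origin: centre of its underside.
- tape: Bystander: roll of paper tape lying flat, outer radius 38, hole radius 26, 24 high. Origin: centre of its underside.
- brush: Bystander: paint brush with black handle lying on the table along its x, 200 long, 11 high. Origin: on the table under its middle.
- sharpener: Bystander: small metal pencil sharpener, 32 x 22 x 18 high. Origin: centre of its underside.
- bowl: Bystander: blue ceramic bowl, rim radius 45, 40 high. Origin: centre of its underside.

How it is judged:
By the outcome, as a careful person would: the job done as asked, in the order asked, and still so for the second after the job is handed in, with the robot touching nothing.
It also fails if it takes over 72 s, if anything falls off the work surface, if the arm or the gripper's body presses on something with over 40 N, if the wrist force passes 120 N, or if a joint passes its speed limit or range.

ROBOT

A 7-joint arm with a two-finger parallel gripper is mounted at the origin on the work surface. World frame = base frame: x ahead of the robot, y to its left, z up, the work surface at z = 0. Lengths are in m, angles in rad, forces in N, time in s.
With the tool pointing down it reaches from about 0.35 to 0.9 m from the base axis. Payload 7.2 kg.
Tool frame: the origin (TCP) lies between the finger pads; the fingertips stand 25 mm ahead of it and the grasp point (between the pads) lies 6 mm ahead of it; z points along the fingers, y is the line along which they close (so a half turn about z gives the same grasp; the last joint's range is limited). The gripper opens to 88 mm and grips with 3 to 60 N. Pads are 20 mm wide; open, the fingers measure 115 mm over their backs; the gripper's body (75 mm by 178 mm) begins 61 mm behind the grasp point.
Start: joints at [1.213, 0.411, -0.013, 1.596, 0.006, 1.134, -0.082], TCP at [0.179, -0.599, 0.248] pointing down, gripper open.
Joint ranges: [-2.95, 2.95], [-0.29, 1.99], [-1.47, 1.44], [0.14, 2.54], [-1.03, 4.17], [0.13, 1.85], [-2.86, 2.86]. Speed limits (rad/s): [2.39, 2.39, 3.01, 3.01, 3.14, 3.14, 3.14].

INTERFACE

Orientations are given as a unit quaternion [x, y, z, w].
In Python, from rig import bot gives the robot as it stands. The module is installed in compiled form; this text tells all that it offers.
- The arm moves only by the shell command python3 -m creep 'ROWS' [FORCE]. ROWS is JSON, a list of rows, each a list of 3 entries, a list of its own where there are three numbers: the shift along the tool's x, y, z in mm, then the turn about the tool's z in rad, then the finger opening in mm, from 0 to 87.8. A call has exactly 5 rows; each row is the pose to reach, as a shift and turn from the pose commanded when the call began, along the tool's axes at that moment; what a row does not reach only later rows make up. A row lasts 1/10 s, in which the tool goes at most 50 mm and 8.59 degrees, less where a joint would pass 70% of its speed; a pose out of reach is approached as far as the arm can. A call with a gripper value outside its range is refused whole. The fingers move at their own pace and stop on an object; FORCE is the grip in N (left out, the last holds). Time passes only in rows, so rows that repeat a pose let the fingers close, or fill a call up. It gives the time, the measured TCP pose, the force, the opening and the grip force at its end, in the units of the state.
- bot.get_obs(): the state, without advancing time (a new reading comes with each control period).
- bot.capture(name): name is "scene" or "side" or "wrist"; returns the picture (420x560x3 uint8, red, green, blue); there is no depth.
- bot.camera_params(name): a dict with "fx", "fy", "cx", "cy" (pixels), "T" (4x4, takes a point from camera to world coordinates); the wrist camera has in their place "T_tool_cam" (4x4, takes a point from camera to tool coordinates, whose origin is the TCP and whose axes are the flange's). Camera axes: x right, y down, z forward; pixel columns grow to the right and rows downward; lengths in m; the calibration is good to about 2 mm. A picture is of the moment at which its call begins: read the wrist's pose just before it. camera_params takes no time and is no camera call.
- bot.sign_off(): hands the job in; it is judged then, once.
Trained networks look in the newest picture that a camera, given by its name, has taken for a name from the list of things; names that differ only in an ending like _2 or _b are one class to them, and where a whole thing is asked for, a point or a joint stands for the part that bears it (a point fixed in the world has none). Each returns a list of dicts, best first, with "conf" (0 to 1); they miss things now and then, are a little off and sometimes report something else, mostly with a low value. They report only what shows in the picture. A call takes as long as a camera call.
- bot.find_in(target, camera): "box" ([centre column, centre row, width, height] in pixels, round what is visible of it).
- bot.tip_of(target, camera): "xy" ([column, row] in pixels: a listed point, or the origin of a listed thing).
The state is a dict: "time": time; "joint_pos": joint angles; "qd": joint speeds; "joint_efforts": joint torques, N m; "position": TCP position; "orientation": TCP orientation; "ft_force": force on the tool from outside, world axes, zero at the start; "moment": the same for the moment, N m; "opening": finger opening in m; "gripper_force": force on a finger pad.
Only numpy, scipy, OpenCV 4.12 (cv2) and the standard library are available. Lean on these libraries where they do the work, as an engineer would, in place of code of your own. Each camera call takes 0.05 s, during which the arm holds its last target. There are 200 camera calls.

## Working session

There is one attempt and no reset: what is moved stays moved. The work goes in short steps, Python scripts to look and compute and a shell command to move; the robot and the scene stay as the last step left them, time stands still between calls to the robot, and variables do not carry over. Pictures are saved under pics/ and viewed, at most 10 in all, crops included, and the job is handed in when it is done.

```bash
mkdir -p pics; cat > h.py <<'E'
import numpy as np, cv2
from rig import bot
from scipy.spatial.transform import Rotation as R
def cam(name):
    p=bot.camera_params(name)
    if name=="wrist":
        o=bot.get_obs(); T=np.eye(4); T[:3,:3]=R.from_quat(o["orientation"]).as_matrix(); T[:3,3]=o["position"]
        p["T"]=T@np.array(p["T_tool_cam"])
    p["T"]=np.array(p["T"]); return p
def ray(p,uv,z):
    d=p["T"][:3,:3]@np.array([(uv[0]-p["cx"])/p["fx"],(uv[1]-p["cy"])/p["fy"],1]); o=p["T"][:3,3]
    return o+d*(z-o[2])/d[2]
def proj(p,X):
    c=p["T"][:3,:3].T@(np.array(X)-p["T"][:3,3]); return [p["fx"]*c[0]/c[2]+p["cx"],p["fy"]*c[1]/c[2]+p["cy"]]
def snap(name,fn):
    p=cam(name); im=bot.capture(name); cv2.imwrite(f"pics/{fn}.png",im[:,:,::-1]); return p,im
def totool(X):
    o=bot.get_obs(); return R.from_quat(o["orientation"]).inv().apply(np.array(X)-o["position"])*1000
E
python3 - <<'E'
from h import *
o=bot.get_obs(); print(o)
for c in ["scene","side"]:
    p,im=snap(c,c+"0"); print(c,p["T"].round(3).tolist(),p["fx"])
    for t in ["ferrule_a","gauge","tray","dish","bottle","jar","bowl","tape","sharpener","brush"]:
        for m in bot.tip_of(t,c)[:3]:
            if m["conf"]>.3: print(t,round(m["conf"],2),np.round(m["xy"]),ray(p,m["xy"],0).round(3))
a=cv2.imread("pics/scene0.png");b=cv2.imread("pics/side0.png")
E
```

```text
{'time': 0.0, 'joint_pos': array([ 1.21278688,  0.41190206, -0.01269677,  1.59701796,  0.00558627,
        1.13426582, -0.08221315]), 'qd': array([-3.10163607e-04,  2.30111687e-03,  3.49006836e-04,  4.37462140e-05,
       -5.44229280e-04,  9.70745914e-04, -1.30803366e-03]), 'joint_efforts': array([ 6.62164675e-04, -5.87956631e+01,  6.42114412e-01, -2.91071606e+01,
       -5.38174447e-02,  1.85026653e-02,  2.02334109e-04]), 'position': array([ 0.17843808, -0.59852259,  0.24681844]), 'orientation': array([ 9.89519977e-01,  1.44393933e-01, -1.63493380e-04, -7.61527475e-04]), 'ft_force': array([ 0.24027715, -0.12703247,  0.37157668]), 'moment': array([-0.004651  ,  0.00065094,  0.01578723]), 'gripper_force': 0.0, 'opening': 0.08736577400288546}
scene [[-0.207, 0.66, -0.722, 1.424], [0.978, 0.155, -0.138, 0.224], [0.021, -0.735, -0.678, 0.816], [0.0, 0.0, 0.0, 1.0]] 508.41121654717375
ferrule_a 0.79 [329. 192.] [0.461 0.16  0.   ]
ferrule_a 0.77 [395. 241.] [ 0.592  0.327 -0.   ]
gauge 0.71 [143. 201.] [ 0.597 -0.271  0.   ]
tray 0.74 [261. 215.] [0.579 0.016 0.   ]
dish 0.69 [119. 252.] 
[... 312 characters left out ...]
[ 0.423 -0.149  0.   ]
side [[0.772, -0.452, 0.447, 0.201], [-0.636, -0.529, 0.562, -0.452], [-0.017, -0.718, -0.695, 0.704], [0.0, 0.0, 0.0, 1.0]] 407.43951087015404
ferrule_a 0.8 [198. 231.] [0.458 0.166 0.   ]
ferrule_a 0.54 [209. 175.] [0.59  0.322 0.   ]
gauge 0.88 [384. 329.] [ 0.595 -0.275  0.   ]
tray 0.69 [271. 244.] [0.564 0.026 0.   ]
dish 0.98 [278. 331.] [ 0.441 -0.15   0.   ]
bottle 0.55 [242. 202.] [0.595 0.177 0.   ]
jar 0.98 [168. 169.] [0.517 0.418 0.   ]
bowl 0.57 [431. 278.] [ 0.76  -0.261 -0.   ]
tape 0.56 [164. 206.] [0.438 0.293 0.   ]
sharpener 0.68 [372. 249.] [ 0.727 -0.132  0.   ]
brush 0.65 [332. 198.] [0.776 0.043 0.   ]
brush 0.34 [161. 204.] [0.437 0.308 0.   ]
```

View pics/scene0.png

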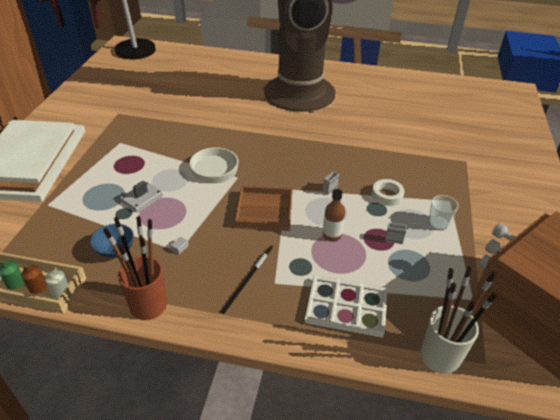

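View pics/side0.png

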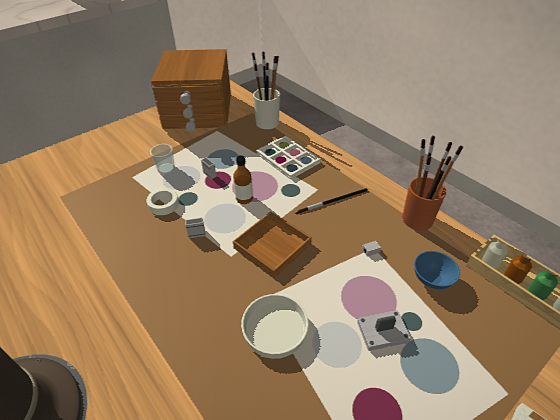

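The scene view shows the ferrules at about (331,184) and (396,234), the gauge at (139,195), the tray at (265,207) and the dish at (214,165). The side view agrees. Next I'll bring the wrist camera over the gauge.

```bash
python3 - <<'E'
from h import *
print(np.array(bot.camera_params("wrist")["T_tool_cam"]).round(4).tolist(), bot.camera_params("wrist")["fx"])
p=cam("wrist"); print(p["T"].round(3).tolist())
o=bot.get_obs(); print(totool([0.596,-0.273,0.247]))
# box-based checks of yaw from scene: 
for c in ["scene","side"]:
    bot.capture(c)
    for t in ["ferrule_a","gauge"]: print(c,t,[np.round(m["box"]).tolist() for m in bot.find_in(t,c)[:2]])
im=cv2.imread("pics/scene0.png"); s=cv2.imread("pics/side0.png")
f=lambda i,x,y:cv2.resize(i[y-30:y+30,x-40:x+40],(400,300),interpolation=cv2.INTER_CUBIC)
cv2.imwrite("pics/z0.png",np.vstack([np.hstack([f(im,140,197),f(im,331,184)]),np.hstack([f(im,396,234),f(s,385,329)])]))
E
```

```text
[[-0.0003, -0.9523, -0.3051, 0.0844], [1.0, -0.0002, -0.0003, -0.0008], [0.0002, -0.3051, 0.9523, -0.1372], [0.0, 0.0, 0.0, 1.0]] 317.8133618395677
[[0.286, -0.913, -0.292, 0.259], [-0.958, -0.272, -0.087, -0.574], [-0.0, 0.305, -0.952, 0.385], [0.0, 0.0, 0.0, 1.0]]
[ 493.14011653 -193.07218462    0.63624811]
scene ferrule_a [[330.0, 184.0, 17.0, 20.0]]
scene gauge [[143.0, 199.0, 42.0, 33.0], [264.0, 209.0, 59.0, 47.0]]
side ferrule_a [[194.0, 228.0, 21.0, 22.0], [209.0, 170.0, 16.0, 21.0]]
side gauge [[384.0, 328.0, 50.0, 42.0]]
```

View pics/z0.png

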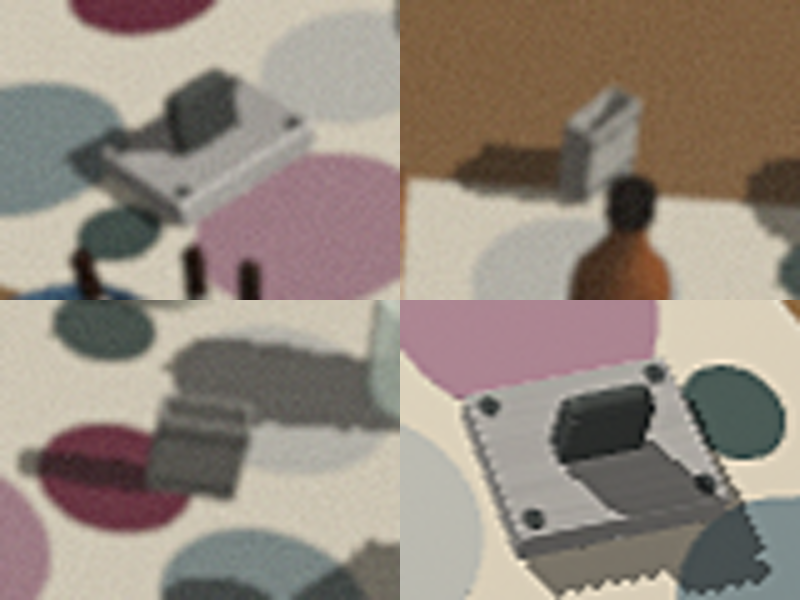

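The crops show the gauge turned obliquely with its pin in the middle. Ferrule 1 (upper right) has its long axis oblique, and ferrule 2 (lower left) has its broad face toward the scene camera. Moving over the gauge.

```bash
python3 -m creep '[[[48,-19,0],0,60],[[96,-38,0],0,60],[[144,-57,0],0,60],[[192,-76,0],0,60],[[235,-95,0],0,60]]' 15 | tail -1
python3 -m creep '[[[48,-19,0],0,60],[[96,-38,0],0,60],[[144,-57,0],0,60],[[192,-76,0],0,60],[[240,-98,0],0,60]]'
python3 -m creep '[[[18,0,0],0,60],[[18,0,0],0,60],[[18,0,0],0,60],[[18,0,0],0,60],[[18,0,0],0,60]]'
python3 - <<'E'
from h import *
o=bot.get_obs(); print(o["position"],o["orientation"],o["qd"].round(3))
p,im=snap("wrist","w1")
for i in range(3):
    bot.capture("wrist")
    for m in bot.tip_of("gauge","wrist")[:1]: print(m,ray(p,m["xy"],0))
E
```

```text
gripper_force: 0.0
time: 2.4
position: [0.5704, -0.2854, 0.2478]
orientation: [0.99, 0.144, 0.0, 0.0]
ft_force: [0.8, -0.4, -0.2]
opening: 0.0604
gripper_force: 0.0
time: 2.9
position: [0.585, -0.283, 0.2479]
orientation: [0.99, 0.143, -0.0, 0.0]
ft_force: [0.1, -0.1, -0.0]
opening: 0.0602
gripper_force: 0.0
[ 0.58495506 -0.28304451  0.2479134 ] [ 9.89703877e-01  1.43129651e-01 -1.50021780e-04  3.41116981e-04] [-0.     0.    -0.007 -0.002 -0.002 -0.001 -0.003]
{'xy': [271.2, 174.6], 'conf': 0.65} [ 0.58920342 -0.27492443  0.        ]
{'xy': [272.7, 177.9], 'conf': 0.88} [ 0.58576416 -0.27784816  0.        ]
{'xy': [274.1, 177.0], 'conf': 0.79} [ 0.58733494 -0.27918627  0.        ]
```

View pics/w1.png

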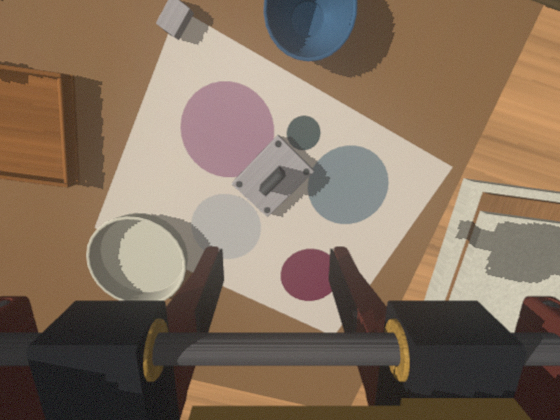

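The wrist view shows the gauge plate at (272,175) with four dark screw holes near (278,143), (306,172), (267,211) and (239,184). The fingers are at the bottom. I'll use the holes to get the centre and yaw.

```bash
cat >> h.py <<'E'
def holes(p,im,z=0.016,guess=None):
    """centre and yaw of the gauge from its four screw holes: local dark-blob centroids near guesses"""
    g=255-cv2.cvtColor(im,cv2.COLOR_RGB2GRAY).astype(float); out=[]
    for u,v in guess:
        for r in (6,4,4):
            u0,v0=int(round(u)),int(round(v)); w=g[v0-r:v0+r+1,u0-r:u0+r+1]; w=np.clip(w-np.percentile(w,60)-15,0,None)
            y,x=np.mgrid[v0-r:v0+r+1,u0-r:u0+r+1]; u,v=(w*x).sum()/w.sum(),(w*y).sum()/w.sum()
        out.append([u,v])
    P=np.array([ray(p,q,z)[:2] for q in out]); return np.array(out),P
E
python3 - <<'E'
from h import *
p=cam("wrist"); im=cv2.imread("pics/w1.png")[:,:,::-1].copy()
q,P=holes(p,im,guess=[(239,184),(278,143),(306,172),(267,211)])
print(q.round(1),P.round(4),P.mean(0))
L=(P[1]-P[0])+(P[2]-P[3]); S=(P[2]-P[1])+(P[3]-P[0])
print(np.linalg.norm(L)/2,np.linalg.norm(S)/2,np.degrees(np.arctan2(L[1],L[0])),np.degrees(np.arctan2(S[1],S[0])))
o=bot.get_obs(); M=R.from_quat(o["orientation"]).as_matrix(); print("tool x",np.degrees(np.arctan2(M[1,0],M[0,0])), o["joint_pos"].round(2))
E
```

```text
[[238.9 183.8]
 [277.9 143.6]
 [305.5 172.8]
 [266.9 209.8]] [[ 0.5719 -0.239 ]
 [ 0.6302 -0.2698]
 [ 0.6071 -0.3106]
 [ 0.5503 -0.2798]] [ 0.58986639 -0.27482325]
0.06528238576778983 0.04652215299029776 -28.16218666276711 -118.7865588942825
tool x 16.591579876758036 [ 0.5   0.46 -0.18  1.52  0.09  1.17 -0.98]
```

```bash
python3 -m creep '[[[7,-6,20],0.15,60],[[7,-6,40],0.3,60],[[7,-6,60],0.45,60],[[7,-6,80],0.6,60],[[7,-6,98],0.745,60]]' | tail -1
python3 -m creep '[[[0,0,0],0.038,60],[[0,0,0],0.038,60],[[0,0,0],0.038,60],[[0,0,0],0.038,60],[[0,0,0],0.038,60]]'
python3 - <<'E'
from h import *
o=bot.get_obs(); print(o["position"],o["orientation"],o["joint_pos"].round(2))
p,im=snap("wrist","w2")
c=np.array([.59,-.275]);a=np.radians(-28.3);ex=np.array([np.cos(a),np.sin(a)]);ey=np.array([-ex[1],ex[0]])
gs=[proj(p,[*(c+sx*.0326*ex+sy*.0233*ey),.016]) for sx,sy in[(-1,1),(1,1),(1,-1),(-1,-1)]]
print(np.round(gs,1))
q,P=holes(p,im,guess=gs); print(q.round(1),P.mean(0))
L=(P[1]-P[0])+(P[2]-P[3]);print(np.degrees(np.arctan2(L[1],L[0]))); M=R.from_quat(o["orientation"]).as_matrix(); print("tool x",np.degrees(np.arctan2(M[1,0],M[0,0])),totool([*P.mean(0),.016]))
E
```

```text
gripper_force: 0.0
time: 4.25
position: [0.5914, -0.2739, 0.1502]
orientation: [0.97, -0.244, 0.0, 0.0]
ft_force: [0.2, 0.6, 0.2]
opening: 0.06
gripper_force: 0.0
[ 0.59137107 -0.27387559  0.15015127] [ 9.69816271e-01 -2.43836445e-01  4.33723774e-04  1.84498257e-05] [ 0.37  0.55 -0.01  1.63  0.01  0.97 -1.71]
[[253.3 240.9]
 [251.7 171.2]
 [305.7 171.2]
 [303.6 240.9]]h.py:25: RuntimeWarning: invalid value encountered in scalar divide
  y,x=np.mgrid[v0-r:v0+r+1,u0-r:u0+r+1]; u,v=(w*x).sum()/w.sum(),(w*y).sum()/w.sum()
Traceback (most recent call last):
  File "h.py", line 24, in holes
    u0,v0=int(round(u)),int(round(v)); w=g[v0-r:v0+r+1,u0-r:u0+r+1]; w=np.clip(w-np.percentile(w,60)-15,0,None)
              ~~~~~^^^
ValueError: cannot convert float NaN to integer
```

View pics/w2.png

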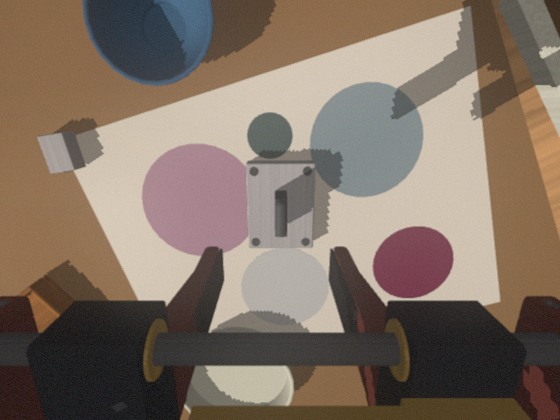

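The gauge is square in the wrist view: holes are at about (254,171), (307,171), (305,242) and (256,242), with the pin at (281,213).

```bash
sed -i 's/np.percentile(w,60)-15/np.median(w)-0.4*(w.max()-np.median(w))/' h.py
python3 - <<'E'
from h import *
o=bot.get_obs(); p=cam("wrist"); im=cv2.imread("pics/w2.png")[:,:,::-1].copy()
q,P=holes(p,im,guess=[(256,242),(254,171),(307,171),(305,242)]); print(q.round(1),P.round(4).tolist(),P.mean(0))
L=(P[1]-P[0])+(P[2]-P[3]);S=(P[1]-P[2])+(P[0]-P[3]);print(np.linalg.norm(L)/2,np.linalg.norm(S)/2,np.degrees(np.arctan2(L[1],L[0])),np.degrees(np.arctan2(S[1],S[0]))-90); M=R.from_quat(o["orientation"]).as_matrix(); print("tool x",np.degrees(np.arctan2(M[1,0],M[0,0])),totool([*P.mean(0),.016]))
# pin top blob
g=cv2.cvtColor(im,cv2.COLOR_RGB2GRAY); print(g[185:242:4,268:296:2])
# midpoint of finger inner edges
print("tips px",[proj(p,o["position"]+R.from_quat(o["orientation"]).apply([0,s*.03,.025])) for s in(-1,1)]); print(g[250,205:225],g[250,328:348])
# go to ferrule 1 
print("f1",totool([.46,.163,.25]), proj(p,[*P.mean(0),.05]))
E
```

```text
[[255.2 241.6]
 [253.6 171.6]
 [307.9 172.5]
 [305.3 241.4]] [[0.5709, -0.2403], [0.6286, -0.2712], [0.6057, -0.3122], [0.5491, -0.2812]] [ 0.58855927 -0.27621782]
0.06505034542309257 0.04664592605992828 -28.42024915819081 -28.589103304622313
tool x -28.23757785177368 [ -1.44415862   3.4073291  134.11120342]
[[163 159 162 157 161 156 160 142 122 103 106 105 102 104]
 [163 160 162 160 144 103 106 103 110 104 106 104 108 105]
 [164 160 158 134  67  66  64  66  67  75 107 104 107 105]
 [164 155 157 135  66  66  66  66  64  69 107 104 100 106]
 [164 154 160 139  79  75  73  66  67  72 106 106 112 105]
 [163 159 161 137  92  90  86  82  69  67 106 106 105 104]
 [162 157 157 139  98 103  92  83  75  71 104 105 104 105]
 [163 159 160 137  97 102  94  88  75  68 106 107  99 104]
 [163 158 159 139  97 102  93  86  76  70 108 103 104 105]
 [160 158 157 139  96 102  92  87  75  73 106 107 129 158]
 [159 157 160 138  99 105  96  87  78  76 166 161 159 158]
 [159 157 157 143  97 103  92  85  75  77 162 158 155 155]
 [162 157 159 150  98 104  93  83  75  90 161 156 155 155]
 [161 158 158 157 149 145 143 142 153 151 162 159 155 158]
 [161 156 159 160 159 156 163 159 158 159 163 159 154 155]]
tips px [[np.float64(224.19827979698803), np.float64(263.25830415070106)], [np.float64(330.0953227426248), np.float64(263.2321432960413)]]
[ 75  69  65  63  68  65  67  66  65  66  69  66  68  86  82  66  64 100
 139 145] [195 173 121  65  79 111  99  76  69  70  71  66  70  65  71  67  70  64
  67  90]
f1 [-322.32541819 -322.75724337 -100.0845873 ] [np.float64(281.0829079735754), np.float64(220.79311498441663)]
```

```bash
python3 -m creep '[[[0,0,-50],0,60],[[-20,-20,-95],0,60],[[-54,-54,-100],0,60],[[-88,-88,-100],0,60],[[-120,-120,-100],0,60]]' | tail -1
python3 -m creep '[[[-34,-34,0],0,60],[[-68,-68,0],0,60],[[-102,-102,0],0,60],[[-136,-136,0],0,60],[[-170,-170,0],0,60]]' | tail -1
python3 -m creep '[[[-32,-33,0],0,60],[[-32,-33,0],0,60],[[-32,-33,0],0,60],[[-32,-33,0],0,60],[[-32,-33,0],0,60]]'
python3 - <<'E'
from h import *
p,im=snap("wrist","w3"); 
for t in ["ferrule_a","tray","bottle"]:
    for m in bot.tip_of(t,"wrist")[:2]: print(t,m,ray(p,m["xy"],0).round(4))
    print(bot.find_in(t,"wrist")[:2])
print(bot.get_obs()["joint_pos"].round(2))
E
```

```text
gripper_force: 0.0
gripper_force: 0.0
time: 5.8
position: [0.461, 0.1617, 0.2496]
orientation: [0.969, -0.245, 0.0, 0.0]
ft_force: [-0.5, 1.0, -0.1]
opening: 0.0601
gripper_force: 0.0
ferrule_a {'xy': [282.0, 182.1], 'conf': 0.9} [0.4543 0.1574 0.    ]
ferrule_a {'xy': [107.3, 145.5], 'conf': 0.82} [0.5937 0.3207 0.    ]
[{'box': [280.9, 188.7, 17.1, 44.0], 'conf': 0.89}, {'box': [94.4, 149.6, 52.3, 36.8], 'conf': 0.76}]
tray {'xy': [347.1, 34.2], 'conf': 0.87} [0.5654 0.0179 0.    ]
[{'box': [350.6, 59.5, 170.9, 119.1], 'conf': 0.58}]
bottle {'xy': [192.8, 77.8], 'conf': 0.68} [0.6082 0.1893 0.    ]
bottle {'xy': [345.2, 34.9], 'conf': 0.18} [0.5658 0.02   0.    ]
[{'box': [174.9, 67.8, 73.8, 60.5], 'conf': 0.66}]
[-0.22  0.19 -0.25  1.9   0.05  1.05 -2.56]
```

View pics/w3.png

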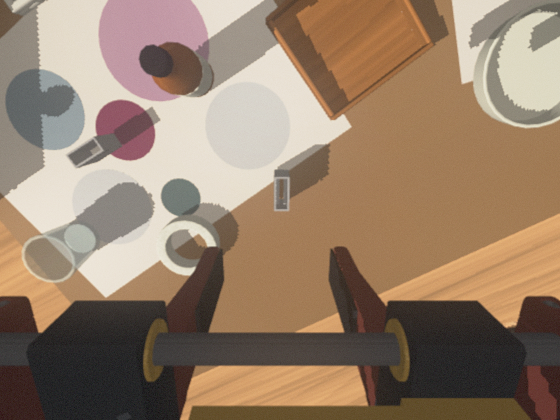

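Ferrule 1 is at (282,190) and almost aligned with the tool. The tray is at (347,40) and the second ferrule at (95,150). Descending for a precise measurement.

```bash
python3 -m creep '[[[-5,6,45],0,60],[[-5,6,85],0,60],[[-5,6,105],0,60],[[-5,6,105],0,60],[[-5,6,105],0,60]]'
cat >> h.py <<'E'
def ferr(p,im,guess,z=.045,half=40,show=False):
    u,v=map(int,guess); c=im[v-half:v+half,u-half:u+half]; c=cv2.resize(c,None,fx=4,fy=4,interpolation=cv2.INTER_CUBIC)
    hsv=cv2.cvtColor(c,cv2.COLOR_RGB2HSV); return c,hsv
E
python3 - <<'E'
from h import *
p,im=snap("wrist","w4"); t=bot.tip_of("ferrule_a","wrist")[0]; b=bot.find_in("ferrule_a","wrist")[0]["box"]; print(t,totool(ray(p,t["xy"],0)),b)
u,v=int(b[0]),int(b[1]); c=im[v-40:v+40,u-50:u+50]
cv2.imwrite("pics/z4.png",cv2.resize(c[:,:,::-1],None,fx=7,fy=7,interpolation=cv2.INTER_NEAREST))
print(u-50,v-40)
E
```

```text
time: 6.65
position: [0.4535, 0.1605, 0.1451]
orientation: [0.97, -0.244, -0.0, 0.0]
ft_force: [0.8, -0.6, 0.7]
opening: 0.0599
gripper_force: 0.0
{'xy': [278.7, 204.6], 'conf': 0.86} [ -2.39959588   2.77060884 146.08620374] [30.4, 155.9, 55.4, 46.3]Traceback (most recent call last):
  File "<stdin>", line 4, in <module>
cv2.error: OpenCV(4.12.0) /io/opencv/modules/imgproc/src/resize.cpp:4208: error: (-215:Assertion failed) !ssize.empty() in function 'resize'
```

```bash
cat >> h.py <<'E'
def seg(im,guess,sat=70,half=45):
    """low-saturation blob round the guess: mask and contour rectangle"""
    u,v=map(int,guess); hsv=cv2.cvtColor(im,cv2.COLOR_RGB2HSV); m=np.zeros(im.shape[:2],np.uint8)
    m[v-half:v+half,u-half:u+half]=(hsv[v-half:v+half,u-half:u+half,1]<sat)*255
    cs,_=cv2.findContours(m,cv2.RETR_EXTERNAL,cv2.CHAIN_APPROX_NONE); cs=[c for c in cs if cv2.contourArea(c)>100]
    c=min(cs,key=lambda c:-cv2.pointPolygonTest(c,(float(u),float(v)),True)); return m,c,cv2.minAreaRect(c)
E
python3 - <<'E'
from h import *
p=cam("wrist"); im=cv2.imread("pics/w4.png")[:,:,::-1].copy()
m,c,r=seg(im,(279,208)); print(r,cv2.boundingRect(c))
c=c[:,0]
for v in range(c[:,1].min(),c[:,1].max()+1,3): 
    x=c[c[:,1]==v,0]; print(v,x.min(),x.max(),end="; ")
for X in [(s*.0195,t*.0085,z) for z in(.045,0) for s in(-1,1) for t in(-1,1)]:
    o=bot.get_obs();w=o["position"]+R.from_quat(o["orientation"]).apply([X[0]-.0024,X[1]+.0028,0]);print(X,np.round(proj(p,[w[0],w[1],X[2]]),1))
print(cv2.cvtColor(im,cv2.COLOR_RGB2GRAY)[175:250:3,262:298:2])
E
```

```text
((277.0, 203.0), (80.0, 86.0), 90.0) (234, 163, 87, 81)
163 234 320; 166 234 317; 169 234 312; 172 234 307; 175 234 303; 178 234 298; 181 234 294; 184 234 290; 187 234 288; 190 234 288; 193 234 288; 196 234 289; 199 234 289; 202 234 289; 205 234 289; 208 234 289; 211 234 289; 214 234 289; 217 234 289; 220 234 289; 223 267 288; 226 267 288; 229 267 288; 232 267 288; 235 267 288; 238 267 288; 241 267 288; (-0.0195, -0.0085, 0.045) [270.  244.2]
(-0.0195, 0.0085, 0.045) [290.9 244.3]
(0.0195, -0.0085, 0.045) [269.7 198.2]
(0.0195, 0.0085, 0.045) [291.6 198.2]
(-0.0195, -0.0085, 0) [271. 225.]
(-0.0195, 0.0085, 0) [288.8 225. ]
(0.0195, -0.0085, 0) [270.7 184.9]
(0.0195, 0.0085, 0) [289.4 184.9]
[[206 215 218 218 218 218 218 218 216 199 157 142 140 141 143 141 143 140]
 [218 218 219 219 218 219 217 178 143 142 145 144 140 143 140 141 141 140]
 [219 218 219 216 219 207 142 143 142 144 141 139 138 142 140 136 108  95]
 [219 220 219 193 143 118 119 112 116 117 115 114 116 128 112  95  97  95]
 [217 218 221 153 105 107 106 106 108 108 105 103 105 100  95  94  95  94]
 [218 218 219 152 105 10
[... 776 characters left out ...]
151 154  91 108 122 129]
 [132 133 129 168 123 116 109 100  98 100 113 111 162 157 131 134 128 129]
 [133 131 132 168 123 116 109 101  98 103 111 114 166 158 127 129 130 126]
 [132 132 130 175 123 114 110  96  98 100 113 112 158 159 129 131 131 129]
 [130 130 130 176 119 107  99  94  98 106 116 111 154 158 128 132 129 129]
 [130 132 133 166 113  99  97  95  98  96  94  99 149 153 130 125 130 128]
 [131 129 135 172 118  95  97  95  98 100  93  96 154 157 127 130 126 125]
 [131 130 131 176 159 155 158 157 159 157 156 156 172 151 127 127 130 125]
 [130 127 127 125 127 129 132 125 132 128 128 128 129 127 131 125 129 127]
 [130 129 130 128 130 128 127 129 125 129 127 127 130 128 128 127 130 127]]
```

```bash
python3 -m creep '[[[-3,0.6,30],0,44],[[-3,0.6,60],0,44],[[-3,0.6,85],0,44],[[-3,0.6,100],0,44],[[-3,0.6,109],0,44]]' 12 | grep -E "pos|open"
python3 -m creep '[[[0,0,0],0,44],[[0,0,0],0,10],[[0,0,0],0,10],[[0,0,0],0,10],[[0,0,0],0,10]]'
python3 -m creep '[[[0,0,0],0,10],[[0,0,0],0,10],[[0,0,-10],0,10],[[0,0,-30],0,10],[[0,0,-60],0,10]]'
python3 - <<'E'
from h import *
p,im=snap("wrist","w5"); cv2.imwrite("pics/z5.png",cv2.resize(im[190:350,180:380,::-1],None,fx=3.5,fy=3.5,interpolation=cv2.INTER_CUBIC))
E
```

```text
position: [0.4506, 0.1613, 0.0354]
opening: 0.0437
time: 7.8
position: [0.4507, 0.1613, 0.0362]
orientation: [0.97, -0.244, 0.0, -0.0]
ft_force: [-1.2, -0.5, 3.7]
opening: 0.017
gripper_force: 12.0
time: 8.3
position: [0.4492, 0.1609, 0.0957]
orientation: [0.97, -0.244, -0.001, 0.001]
ft_force: [0.4, 0.4, -1.0]
opening: 0.0171
gripper_force: 12.0
```

View pics/z5.png

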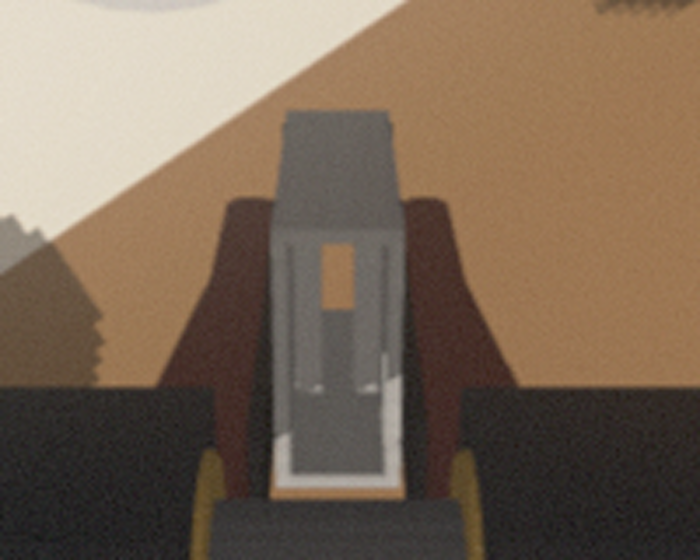

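The crop shows ferrule 1 held square and upright. The bore narrows to a slit near crop (338,280), so it looks crimped; the pin will decide. Next: the offset of the held ferrule, and the route to the gauge.

```bash
python3 - <<'E'
from h import *
o=bot.get_obs(); p=cam("wrist"); Q=R.from_quat(o["orientation"])
pt=lambda x,y,z: np.round(proj(p,o["position"]+Q.apply([x,y,z])),1)
print([pt(.0195,s*.0085,.036) for s in(-1,1)],"obs [261.7,221.4],[290.9,221.4]")
print([pt(.0195,s*.0085,-.009) for s in(-1,1)],"obs [257.7,255.7],[295.7,255.7]")
g=cv2.cvtColor(cv2.imread("pics/w5.png"),cv2.COLOR_BGR2GRAY); print(g[214:262,277],g[224,255:298])
G=np.array([.59137,-.27388,.15]); Q2=R.from_quat([0.969816,-0.243836,0,0]); T=G+Q2.apply([-.00144,.00341,0]); print(T,totool(T))
E
```

```text
[array([262.5, 224.2]), array([291.7, 224.2])] obs [261.7,221.4],[290.9,221.4]
[array([258.4, 259.3]), array([296.5, 259.3])] obs [257.7,255.7],[295.7,255.7]
[134 132 132 134 133 132 133 118 102 100  97  98  97 100 100  99 102  99
  98  98  99  98  96  94  99  99  96  96 100  97  96  95  93  95  97  94
  94  97  95  95  94  97 106 108 107 114 121 127] [134 135 132 132 134 133 120 105 103 102 102 101 101  97  98  99 103 101
 102  98 102 100  97 103 103 101  99 100 101 100 100 100  99 101  97  93
 114 128 130 126 130 130 130]
[ 0.58848847 -0.27620346  0.15      ] [327.99124181 321.18712103 -49.66856059]
```

```bash
python3 -m creep '[[[0,0,-30],0,10],[[15,15,-50],0,10],[[45,45,-55],0,10],[[78,78,-55],0,10],[[110,110,-55],0,10]]' | grep grip
python3 -m creep '[[[34,34,0],0,10],[[68,68,0],0,10],[[102,102,0],0,10],[[136,136,0],0,10],[[166,166,0],0,10]]' | grep grip
python3 -m creep '[[[30,30,0],0,10],[[50,46,10],0,10],[[50,46,30],0,10],[[50,46,48],0,10],[[50,46,48],0,10]]'
python3 - <<'E'
from h import *
o=bot.get_obs(); p,im=snap("wrist","w6"); cv2.imwrite("pics/z6.png",cv2.resize(im[150:310,180:380,::-1],None,fx=3.5,fy=3.5,interpolation=cv2.INTER_CUBIC))
G=np.array([.59137,-.27388,.15]); Q2=R.from_quat([0.969816,-0.243836,0,0]); T=G+Q2.apply([-.00144,.00341,0]); print(T,totool(T)-[1.7,-.45,0])
E
```

```text
gripper_force: 12.0
gripper_force: 12.0
time: 9.85
position: [0.5832, -0.2762, 0.1003]
orientation: [0.97, -0.244, -0.002, -0.0]
ft_force: [-0.6, 0.8, -0.8]
opening: 0.0169
gripper_force: 12.0
[ 0.58848847 -0.27620346  0.15      ] [  1.96999445  -1.7111549  -48.15938853]
```

View pics/z6.png

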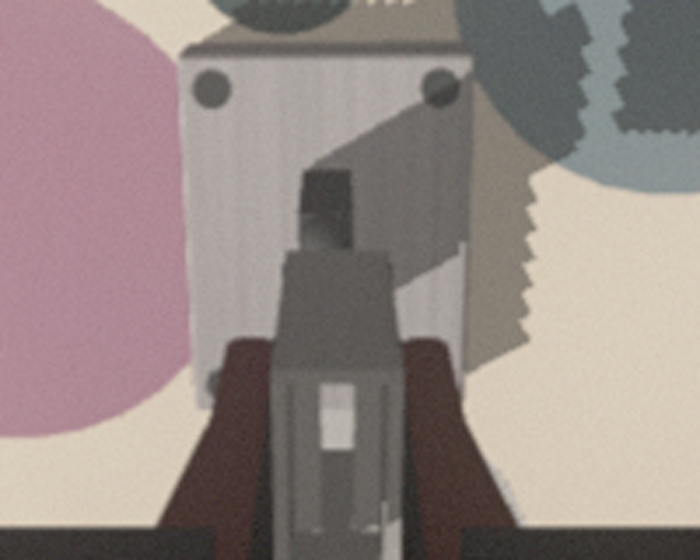

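The crop shows the ferrule over the plate. The pin front is at crop (327,175), left of the ferrule centre at column 338. I'll refine using the two visible holes.

```bash
python3 - <<'E'
from h import *
o=bot.get_obs(); p=cam("wrist"); im=cv2.imread("pics/w6.png")[:,:,::-1].copy()
q,P=holes(p,im,guess=[(240,175),(306,175)]); print(q.round(1))
A,B=[totool([*x,.016]) for x in P]; print(A,B,"yaw err deg",np.degrees(np.arctan2(A[0]-B[0],B[1]-A[1])),"g-f",((A+B)/2-[32.6,0,0]-[1.7,-.45,0])[:2])
print(o["orientation"])
E
```

```text
[[240.  175.9]
 [306.6 177. ]]
[ 37.71154914 -26.2804542   85.74969497] [36.86709763 21.22271942 85.75182917] yaw err deg 1.0184248407639591 g-f [ 2.98932339 -2.07886739]
[ 9.69751476e-01 -2.44090700e-01 -1.30249856e-03 -3.29307883e-04]
```

```bash
python3 -m creep '[[[2.4,-1.9,0],0.005,10],[[2.4,-1.9,5],0.005,10],[[2.4,-1.9,10],0.005,10],[[2.4,-1.9,14],0.005,10],[[2.4,-1.9,17],0.005,10]]'
python3 -m creep '[[[0,0,0.5],0,10],[[0,0,1],0,10],[[0,0,1.5],0,10],[[0,0,2],0,10],[[0,0,2],0,10]]'
python3 -m creep '[[[0,0,0.5],0,10],[[0,0,1],0,10],[[0,0,1.5],0,10],[[0,0,2],0,10],[[0,0,2],0,10]]'
```

```text
time: 10.4
position: [0.5879, -0.2761, 0.0853]
orientation: [0.969, -0.246, -0.0, 0.0]
ft_force: [-0.6, -0.1, -0.3]
opening: 0.0171
gripper_force: 12.0
time: 10.9
position: [0.588, -0.2762, 0.0836]
orientation: [0.969, -0.247, 0.0, 0.0]
ft_force: [0.4, -0.2, -0.7]
opening: 0.0169
gripper_force: 12.0
time: 11.4
position: [0.588, -0.2762, 0.0816]
orientation: [0.969, -0.247, -0.0, -0.0]
ft_force: [-0.1, 0.4, 0.0]
opening: 0.0171
gripper_force: 12.0
```

```bash
python3 -m creep '[[[0,0,1],0,10],[[0,0,2],0,10],[[0,0,3],0,10],[[0,0,4],0,10],[[0,0,4],0,10]]'
python3 -m creep '[[[0,0,1],0,10],[[0,0,2],0,10],[[0,0,3],0,10],[[0,0,4],0,10],[[0,0,4],0,10]]'
```

```text
time: 11.9
position: [0.5879, -0.2762, 0.0774]
orientation: [0.969, -0.247, -0.0, -0.0]
ft_force: [-0.6, 1.1, -1.5]
opening: 0.0171
gripper_force: 12.0
time: 12.4
position: [0.5879, -0.2761, 0.0735]
orientation: [0.969, -0.246, -0.0, -0.0]
ft_force: [0.4, -0.3, -0.7]
opening: 0.0171
gripper_force: 12.0
```

Sliding freely, with the underside now near 37.5 mm. Continuing to about 29 mm in fine steps.

```bash
python3 -m creep '[[[0,0,1.5],0,10],[[0,0,3],0,10],[[0,0,4.5],0,10],[[0,0,6],0,10],[[0,0,6],0,10]]'
python3 -m creep '[[[0,0,0.4],0,10],[[0,0,0.8],0,10],[[0,0,1.2],0,10],[[0,0,1.6],0,10],[[0,0,1.6],0,10]]'
```

```text
time: 12.9
position: [0.5878, -0.2761, 0.0673]
orientation: [0.969, -0.247, -0.0, -0.0]
ft_force: [1.0, -0.8, 0.6]
opening: 0.0172
gripper_force: 12.0
time: 13.4
position: [0.588, -0.2762, 0.066]
orientation: [0.969, -0.247, -0.0, 0.0]
ft_force: [0.4, 0.2, -0.7]
opening: 0.0171
gripper_force: 12.0
```

```bash
python3 -m creep '[[[0,0,0.3],0,10],[[0,0,0.6],0,10],[[0,0,0.9],0,10],[[0,0,1.2],0,10],[[0,0,1.2],0,10]]'
```

```text
time: 13.9
position: [0.5881, -0.2763, 0.0654]
orientation: [0.969, -0.247, 0.0, 0.0]
ft_force: [-1.3, 0.4, 5.6]
opening: 0.017
gripper_force: 12.0
```

```bash
python3 -m creep '[[[0,0,0.3],0,10],[[0,0,0.5],0,10],[[0,0,0.5],0,10],[[0,0,0.5],0,10],[[0,0,0.5],0,10]]' | grep -E "pos|ft"
```

```text
position: [0.5882, -0.2763, 0.0653]
ft_force: [-4.0, 0.9, 8.4]
```

Ferrule 1 stopped at underside 29.3 mm, with the reaction rising: it is crimped. Lifting out and locating the dish and tray by fitting their models to the detected boxes.

```bash
python3 -m creep '[[[0,0,-6],0,10],[[0,0,-18],0,10],[[0,0,-36],0,10],[[0,0,-60],0,10],[[0,0,-90],0,10]]'
python3 - <<'E'
from h import *
from scipy.optimize import least_squares
B={}
for c in ["scene","side"]:
    p,im=snap(c,c+"1"); B[c]={}
    for t in ["dish","tray"]:
        f=[m for m in bot.find_in(t,c)]; print(c,t,[(np.round(m["box"]).tolist(),round(m["conf"],2)) for m in f[:3]]); 
        if f: B[c][t]=(p,f[0]["box"])
a=np.linspace(0,2*np.pi,60)
def box(p,P): q=np.array([proj(p,x) for x in P]); l,h=q.min(0),q.max(0); return np.r_[(l+h)/2,h-l]
def dish(v): return [[v[0]+r*np.cos(t),v[1]+r*np.sin(t),z] for r,z in((.062,.026),(.05,0)) for t in a]
def tray(v): 
    c,s=np.cos(v[2]),np.sin(v[2]); return [[v[0]+c*x-s*y,v[1]+s*x+c*y,z] for z in(0,.024) for x in(-.0625,.0625) for y in(-.0625,.0625)]
for t,f,x0 in(("dish",dish,[.43,-.148]),("tray",tray,[.57,.02,.3])):
    for cams in (["scene"],["side"],["scene","side"]):
        try:
            s=least_squares(lambda v:np.concatenate([box(B[c][t][0],f(v))-B[c][t][1] for c in cams]),x0); print(t,cams,s.x.round(4),s.fun.round(1))
        except Exception as e: print(t,cams,e)
o=bot.get_obs(); print("to dish",totool([.432,-.149,.155]))
E
```

```text
time: 14.9
position: [0.5875, -0.276, 0.1549]
orientation: [0.969, -0.247, -0.001, -0.0]
ft_force: [0.7, -0.1, -1.4]
opening: 0.0171
gripper_force: 12.0
scene dish [([214.0, 164.0, 48.0, 38.0], 0.82)]
scene tray [([262.0, 210.0, 61.0, 47.0], 0.79)]
side dish [([276.0, 327.0, 64.0, 63.0], 0.72)]
side tray [([272.0, 244.0, 81.0, 63.0], 0.75), ([329.0, 199.0, 66.0, 24.0], 0.58)]
dish ['scene'] [ 0.4393 -0.1407] [-0.   0.3  0.5 -2.9]
dish ['side'] [ 0.4361 -0.1485] [-0.  -0.2  3.8 -1.3]
dish ['scene', 'side'] [ 0.4364 -0.146 ] [-1.6 -0.7  0.4 -3.  -0.7 -1.3  3.6 -1.5]
tray ['scene'] [0.5696 0.0145 0.3619] [ 0.1 -0.1 -0.9  1.4]
tray ['side'] [0.5654 0.0193 0.3204] [-0.1 -0.4 -2.6  3.1]
tray ['scene', 'side'] [0.5665 0.0163 0.3584] [ 1.2 -0.9 -1.1  1.2  1.   0.1 -3.2  2.6]
to dish [-197.23170526  -37.28232682   -1.12726524]
```

```bash
python3 -m creep '[[[-40,-8,0],0,10],[[-80,-17,0],0,10],[[-120,-26,0],0,10],[[-160,-35,0],0,10],[[-195,-42,0],0,10]]' | grep grip
python3 -m creep '[[[0,0,0],0,10],[[0,0,25],0,10],[[0,0,60],0,10],[[0,0,90],0,10],[[0,0,105],0,10]]'
python3 -m creep '[[[0,0,2],0,10],[[0,0,4],0,10],[[0,0,6],0,10],[[0,0,7],0,10],[[0,0,7],0,10]]'
```

```text
gripper_force: 12.0
time: 16.2
position: [0.4355, -0.1461, 0.0465]
orientation: [0.969, -0.247, -0.002, 0.0]
ft_force: [-0.6, 0.6, -0.9]
opening: 0.0169
gripper_force: 12.0
time: 16.7
position: [0.4372, -0.1463, 0.0429]
orientation: [0.969, -0.247, 0.001, 0.0]
ft_force: [0.8, -0.4, -0.7]
opening: 0.0171
gripper_force: 12.0
```

```bash
python3 -m creep '[[[0,0,0.5],0,10],[[0,0,1],0,10],[[0,0,1.2],0,10],[[0,0,1.2],0,10],[[0,0,1.2],0,10]]' | grep -E "pos|ft"

```

```text
position: [0.4369, -0.1462, 0.0413]
ft_force: [-0.5, 0.2, 2.1]
```

Contact at 2 N. Opening and rising straight up, then checking.

```bash
python3 -m creep '[[[0,0,0],0,22],[[0,0,0],0,32],[[0,0,0],0,32],[[0,0,0],0,32],[[0,0,0],0,32]]' | grep -E "open|ft"
python3 -m creep '[[[0,0,-8],0,32],[[0,0,-25],0,32],[[0,0,-60],0,32],[[0,0,-110],0,32],[[0,0,-150],0,40]]'
python3 - <<'E'
from h import *
p,im=snap("wrist","w7"); o=bot.get_obs()
for m in bot.tip_of("ferrule_a","wrist")[:2]: print(m,ray(p,m["xy"],.005).round(4))
print([ (np.round(m["box"]).tolist(),round(m["conf"],2)) for m in bot.find_in("ferrule_a","wrist")[:2]], [ (np.round(m["box"]).tolist(),round(m["conf"],2)) for m in bot.find_in("dish","wrist")[:2]])
print(o["joint_pos"].round(2)); print("f2",totool([.592,.322,.25]))
E
```

```text
ft_force: [0.3, 0.2, 0.9]
opening: 0.032
time: 18.2
position: [0.4367, -0.146, 0.194]
orientation: [0.969, -0.246, 0.001, -0.0]
ft_force: [0.5, -0.1, -0.5]
opening: 0.037
gripper_force: 0.0
{'xy': [275.5, 186.4], 'conf': 0.6} [ 0.442  -0.1475  0.005 ]
[([277.0, 196.0, 19.0, 52.0], 0.9)] [([272.0, 193.0, 123.0, 117.0], 0.8)]
[ 0.34  0.19 -0.13  2.03  0.03  0.91 -1.88]
f2 [ -87.6170656  -485.35717769  -57.69866996]
```

The crimped ferrule stands in the dish (box 19×52 inside the dish box). Now turning and going to the second ferrule, whose long axis looks to be along world y.

```bash
python3 -m creep '[[[0,0,-20],-0.14,44],[[0,0,-40],-0.28,44],[[0,0,-56],-0.42,44],[[0,0,-56],-0.56,44],[[0,0,-56],-0.7,44]]' | grep -E "pos"
python3 -m creep '[[[0,0,0],-0.14,44],[[0,0,0],-0.28,44],[[0,0,0],-0.42,44],[[0,0,0],-0.56,44],[[0,0,0],-0.7,44]]' | grep -E "pos"
python3 -m creep '[[[0,0,0],-0.14,44],[[0,0,0],-0.28,44],[[0,0,0],-0.42,44],[[0,0,0],-0.56,44],[[0,0,0],-0.66,44]]' | grep -E "pos|ori"
python3 -m creep '[[[46,15,0],0,44],[[92,30,0],0,44],[[138,45,0],0,44],[[184,60,0],0,44],[[230,75,0],0,44]]' | grep -E "pos"
python3 -m creep '[[[46,15,0],0,44],[[92,30,0],0,44],[[138,45,0],0,44],[[184,60,0],0,44],[[230,75,0],0,44]]'
python3 - <<'E'
from h import *
p,im=snap("wrist","w8"); o=bot.get_obs()
for m in bot.tip_of("ferrule_a","wrist")[:2]: print(m,ray(p,m["xy"],.0).round(4),totool(ray(p,m["xy"],0)))
print([ (np.round(m["box"]).tolist(),round(m["conf"],2)) for m in bot.find_in("ferrule_a","wrist")[:2]])
print(o["joint_pos"].round(2))
E
```

```text
position: [0.4362, -0.146, 0.246]
position: [0.4358, -0.1459, 0.2454]
position: [0.4358, -0.1459, 0.2454]
orientation: [0.708, 0.706, -0.001, -0.002]
position: [0.5133, 0.0848, 0.2454]
time: 20.9
position: [0.5906, 0.3139, 0.2446]
orientation: [0.71, 0.704, -0.002, -0.001]
ft_force: [1.7, -0.3, -0.0]
opening: 0.0445
gripper_force: 0.0
{'xy': [281.9, 173.3], 'conf': 0.56} [0.5969 0.3231 0.    ] [  2.46177876   9.40655063 243.60360963]
[([278.0, 177.0, 13.0, 40.0], 0.61)]
[-0.24  0.55 -0.51  1.45  0.27  1.22 -0.78]
```

```bash
python3 -m creep '[[[2,5,40],0,44],[[2,5,80],0,44],[[2,5,100],0,44],[[2,5,100],0,44],[[2,5,100],0,44]]' | grep -E "pos|ori"
python3 - <<'E'
from h import *
p,im=snap("wrist","w9"); o=bot.get_obs()
t=bot.tip_of("ferrule_a","wrist")[0]; print(t,totool(ray(p,t["xy"],0)))
g=cv2.cvtColor(im,cv2.COLOR_RGB2GRAY); np.set_printoptions(linewidth=200)
u,v=map(int,t["xy"]); print(u-20,v-20); print(g[v-20:v+48:3,u-20:u+24:2])
for X in [(s*.0195,t*.0085,.045) for s in(-1,1) for t in(-1,1)]:
    w=o["position"]+R.from_quat(o["orientation"]).apply([X[0],X[1],0]);print(np.round(proj(p,[w[0],w[1],X[2]]),1))
cv2.imwrite("pics/z9.png",cv2.resize(im[150:270,200:360,::-1],None,fx=5,fy=5,interpolation=cv2.INTER_CUBIC))
E
```

```text
position: [0.5959, 0.3133, 0.1468]
orientation: [0.711, 0.704, -0.001, -0.0]
{'xy': [274.8, 193.1], 'conf': 0.71} [  9.1428964   -2.5233383  148.69774041]
254 173
[[203 205 204 206 194 179 178 175 176 175 173 171 171 168 179 204 204 203 205 202 202 204]
 [203 204 202 204 182 164 170 169 165 165 166 164 166 165 168 202 201 201 202 204 200 204]
 [204 204 203 203 180 165 169 167 167 169 164 163 166 166 180 204 203 203 203 203 202 203]
 [202 203 203 191 165 166 167 168 166 164 163 165 162 166 154 204 203 203 202 203 201 202]
 [203 204 201 196 164 162 161 162 163 162 160 159 158 161 152 202 202 203 202 201 201 204]
 [203 202 203 203 161 105 117 131 131 131 129 133 127 135 160 185 204 202 204 203 202 202]
 [204 202 204 204 162 108 118 131 130 129 120 122 121 128 159 187 203 205 201 204 201 202]
 [203 203 204 206 169 119  88  79  78  76  77  78  75 106 164  96  95  96 123 153 193 205]
 [205 201 161 110 152 127  85  78  78  75  78  78  75 108 161  95  90  94  95  97  95 107]
 [151 102  96  94 150 129  84  80  75  79  71  77  75  95 159  99  97  96  93  93  95  93]
 [ 92  97  97  99 148 133  
[... 512 characters left out ...]
1  94]
 [ 96  94  93  91 117 162  95 156 163 163 163 161 160 164 156 111  84  94  89  89  93  95]
 [ 95  96  93  93 117 162  96 164 163 164 162 162 164 162 153 108  82  95  93  95  90  96]
 [ 92  94  93  96 102 158 145 164 166 162 164 162 164 164 158 113  74  94  88  94  88  93]
 [ 96  93  96  92 102 153 160 159 151 144 141 145 143 132 129 102  74  91  91  94  92  91]
 [ 90  95  91  92  95  92  85  72  68  70  70  73  70  74  72  74  74  92  95  91  90  90]
 [ 92  95  95  94  92  96  93  74  74  71  75  76  76  73  73  70  73  90  95  95  91  88]
 [ 93  95  97  94  95  92  93  75  73  75  69  73  71  76  73  69  70  88  90  93  93  97]]
[266.6 241.7]
[287.4 241.7]
[266.1 195.6]
[287.9 195.6]
```

View pics/z9.png

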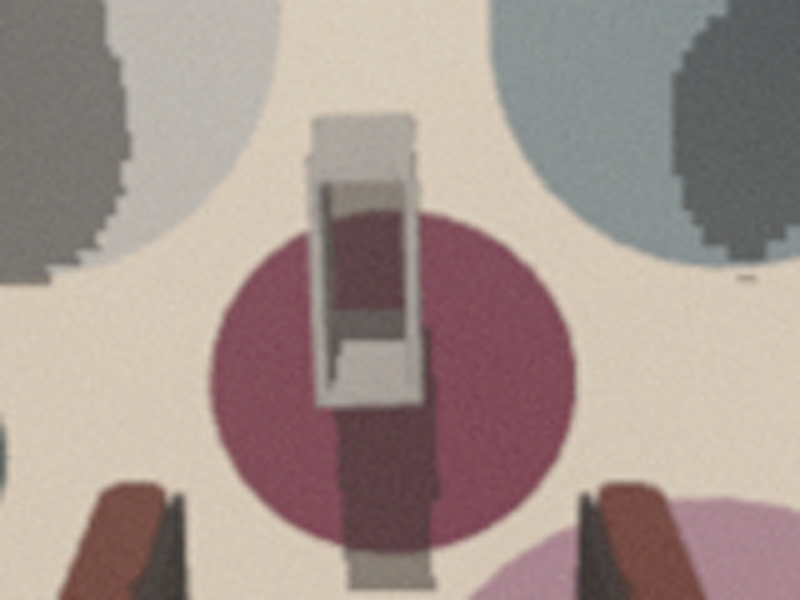

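The crop shows ferrule 2 at crop (365,295) with an open bore, turned about 2° from the tool. Grasping it.

```bash
python3 -m creep '[[[7.5,-2.7,20],-0.035,44],[[7.5,-2.7,50],-0.035,44],[[7.5,-2.7,80],-0.035,44],[[7.5,-2.7,100],-0.035,44],[[7.5,-2.7,109],-0.035,44]]' 12 | grep -E "pos|open|ft"
python3 -m creep '[[[0,0,0],0,44],[[0,0,0],0,10],[[0,0,0],0,10],[[0,0,0],0,10],[[0,0,0],0,10]]'
python3 -m creep '[[[0,0,0],0,10],[[0,0,0],0,10],[[0,0,-10],0,10],[[0,0,-35],0,10],[[0,0,-60],0,10]]'
python3 -m creep '[[[0,0,-40],0,10],[[0,0,-80],0,10],[[0,0,-120],0,10],[[0,0,-120],0,10],[[0,0,-120],0,10]]'
python3 - <<'E'
from h import *
p,im=snap("wrist","w10"); g=cv2.cvtColor(im,cv2.COLOR_RGB2GRAY); np.set_printoptions(linewidth=200)
cv2.imwrite("pics/z10.png",cv2.resize(im[190:350,180:380,::-1],None,fx=3.5,fy=3.5,interpolation=cv2.INTER_CUBIC))
o=bot.get_obs(); print(o["joint_pos"].round(2)); print(totool([.588,-.2762,.21])); print(g[210:265,277]);print(g[226,250:305])
E
```

```text
position: [0.5933, 0.3216, 0.0376]
ft_force: [-0.5, -0.5, 0.5]
opening: 0.0443
time: 22.65
position: [0.5937, 0.3222, 0.0391]
orientation: [0.698, 0.716, 0.001, 0.0]
ft_force: [0.1, -1.1, 4.2]
opening: 0.0171
gripper_force: 12.0
time: 23.15
position: [0.5928, 0.3218, 0.0986]
orientation: [0.698, 0.716, -0.001, -0.0]
ft_force: [0.4, -0.1, -0.3]
opening: 0.0167
gripper_force: 12.0
time: 23.65
position: [0.5935, 0.3222, 0.2195]
orientation: [0.698, 0.716, 0.001, 0.0]
ft_force: [-0.7, 0.4, -0.9]
opening: 0.0171
gripper_force: 12.0
[-0.24  0.57 -0.51  1.47  0.29  1.17 -0.77]
[-597.47342059  -20.51015956    8.27155568]
[ 95  97  94  98  94  98  98  97  98  95  96 102 137 160 168 170 166 168 167 168 168 167 169 168 167 169 167 167 166 165 167 167 166 168 167 168 168 168 166 169 167 167 166 167 166 165 158 162 159
 165 191 202 204 204 204]
[205 205 198 151 102  95  98  97  98  94 100 139 164 172 169 171 168 167 169 171 165 171 170 169 171 169 167 166 167 167 168 166 165 166 163 167 167 168 169 166 147 110  98  91  99  94  99  96  93
  97  98  96  93 115 172]
```

View pics/z10.png

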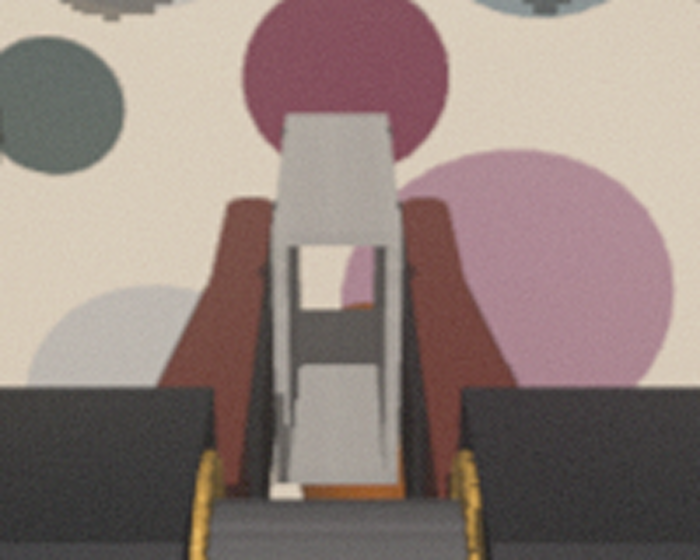

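The crop shows ferrule 2 held square, open bore visible through to the floor. Travelling high over the bottle to the gauge, then turning.

```bash
python3 -m creep '[[[-46,-2,0],0,10],[[-92,-4,0],0,10],[[-138,-5,0],0,10],[[-184,-7,0],0,10],[[-230,-8,0],0,10]]' | grep pos
python3 -m creep '[[[-46,-2,0],0,10],[[-92,-4,0],0,10],[[-138,-5,0],0,10],[[-184,-7,0],0,10],[[-230,-8,0],0,10]]' | grep pos
python3 -m creep '[[[-46,-2,0],0,10],[[-92,-4,0],0,10],[[-130,-5,0],0,10],[[-138,-5,0],0.14,10],[[-138,-5,0],0.28,10]]' | grep pos
python3 -m creep '[[[0,0,0],0.14,10],[[0,0,0],0.28,10],[[0,0,0],0.42,10],[[0,0,0],0.56,10],[[0,0,0],0.7,10]]' | grep pos
python3 -m creep '[[[0,0,0],0.14,10],[[0,0,0],0.28,10],[[0,0,0],0.42,10],[[0,0,0],0.56,10],[[0,0,0],0.7,10]]' | grep pos
python3 -m creep '[[[0,0,0],0.14,10],[[0,0,0],0.28,10],[[0,0,0],0.416,10],[[0,0,0],0.416,10],[[0,0,0],0.416,10]]'
python3 -c "
from h import *
print(totool([.5892,-.2771,.1033])); print(np.degrees(2*np.arctan2(*bot.get_obs()['orientation'][[1,0]])))"
```

```text
position: [0.59, 0.0897, 0.2163]
position: [0.5879, -0.1401, 0.2164]
position: [0.586, -0.2794, 0.2155]
position: [0.5869, -0.276, 0.216]
position: [0.5868, -0.2761, 0.216]
time: 26.7
position: [0.5873, -0.276, 0.2168]
orientation: [0.97, -0.245, -0.001, 0.0]
ft_force: [0.5, -0.4, 0.1]
opening: 0.017
gripper_force: 12.0
[ 2.41485275e+00 -3.38239386e-03  1.13500812e+02]
-28.36216190641048
```

```bash
python3 -m creep '[[[2.4,0,30],0,10],[[2.4,0,65],0,10],[[2.4,0,95],0,10],[[2.4,0,112],0,10],[[2.4,0,112],0,10]]' | grep -E "pos|ft"
python3 - <<'E'
from h import *
p,im=snap("wrist","w11"); g=cv2.cvtColor(im,cv2.COLOR_RGB2GRAY); np.set_printoptions(linewidth=200); o=bot.get_obs(); print(o["position"])
print(g[196:226:3,254:300])
q,P=holes(p,im,guess=[(240,175),(306,175)]); print(q.round(1)); A,B=[totool([*x,.016]) for x in P]; print(((A+B)/2-[32.6,0,0])[:2])
E
```

```text
position: [0.5879, -0.2767, 0.1027]
ft_force: [-0.3, -0.3, -0.2]
[ 0.58898904 -0.27720396  0.10467104]
[[169 168 166 166 169 171 169 169 166 164 166 169 165 167 164 166 165 165 163 164 165 170 170 167 167 149 131 122 107 109 112 110 111 110 108 110 111 110 107 110 105 106 109 109 108 105]
 [167 165 169 170 168 170 170 170 167 163 169 169 171 165 163 167 164 168 165 161 147 135 123 107 105 111 111 108 111 104 111 111 110 107 107 108 109 108 107 111 110 106 106 108 106 109]
 [171 169 168 170 170 170 172 169 166 162 163 163 168 166 162 164 157 127 108 103 107 102 101 101 104 103 102  97 107 107 106 107 107 107 110 107 105 108 106 107 111 111 111 109 107 106]
 [165 170 167 172 170 169 171 170 165 163 164 169 169 167 134  85  67  65  65  67  66  65  65  64  64  67  63  66  82 104 111 108 109 109 106 108 110 104 107 108 111 110 109 107 105 105]
 [168 167 167 166 170 168 169 169 165 163 162 162 167 163 125  74  62  65  63  71  67  63  65  67  67  64  62  60  77  99 107 111 109 110 109 110 105 107 107 112 110 112 107 108 107 108]
 [170 168 166 167 168 169 170 169 169 164 165 165 165 154 113 
[... 230 characters left out ...]
  66  68  68  92 109 107 109 108 104 103 104 106 107 108 109 111 107 106 108 104]
 [171 169 167 167 167 169 170 171 168 163 164 163 162 147 109  92  86  78  77  69  71  69  67  66  72  69  68  64  72  92 109 112 109 107 108 103 108 106 103 107 109 109 109 106 110 107]
 [167 165 167 165 169 168 169 170 167 166 165 166 164 146 106  82  80  76  83  79  79  68  74  72  66  67  67  67  66  94 108 108 106 107 105 100 109 105 105 108 109 109 110 112 104 108]
 [166 166 164 167 165 168 168 145 112 100  98 101 101 100  96  92  91  93  91  90  93  90  91  90  91  91  88  89  89  90  93  92  91  93  93  91  97 102 108 108 102 107 108 110 103 105]]
[[242.4 180. ]
 [308.2 182.3]]
[-0.33514327 -1.04567882]
```

The pin and the ferrule line up: columns 275.2 vs 275.8, and the same row gap as the successful first entry. Descending.

```bash
python3 -m creep '[[[0,-0.3,4],0.003,10],[[0,-0.3,8],0.003,10],[[0,-0.3,12],0.003,10],[[0,-0.3,15],0.003,10],[[0,-0.3,17],0.003,10]]' | grep -E "pos|ft"
python3 -m creep '[[[0,0,1],0,10],[[0,0,2],0,10],[[0,0,3],0,10],[[0,0,4],0,10],[[0,0,4],0,10]]' | grep -E "pos|ft"
python3 -m creep '[[[0,0,1],0,10],[[0,0,2],0,10],[[0,0,3],0,10],[[0,0,4],0,10],[[0,0,4],0,10]]' | grep -E "pos|ft"
```

```text
position: [0.5901, -0.2772, 0.0891]
ft_force: [-0.6, 0.3, -1.1]
position: [0.5901, -0.2772, 0.085]
ft_force: [0.4, 0.3, -0.8]
position: [0.59, -0.2772, 0.081]
ft_force: [-0.4, 0.0, -0.6]
```

```bash
python3 -m creep '[[[0,0,1.5],0,10],[[0,0,3],0,10],[[0,0,4.5],0,10],[[0,0,6],0,10],[[0,0,6],0,10]]' | grep -E "pos|ft"
python3 -m creep '[[[0,0,1],0,10],[[0,0,2],0,10],[[0,0,3],0,10],[[0,0,4],0,10],[[0,0,4],0,10]]' | grep -E "pos|ft"
```

```text
position: [0.59, -0.2772, 0.0749]
ft_force: [-0.3, -0.6, 0.1]
position: [0.59, -0.2772, 0.071]
ft_force: [0.5, -1.2, -0.8]
```

```bash
python3 -m creep '[[[0,0,1],0,10],[[0,0,2],0,10],[[0,0,3],0,10],[[0,0,4],0,10],[[0,0,4],0,10]]' | grep -E "pos|ft"
```

```text
position: [0.59, -0.2772, 0.067]
ft_force: [0.3, -0.4, -1.6]
```

```bash
python3 -m creep '[[[0,0,1],0,10],[[0,0,2],0,10],[[0,0,3],0,10],[[0,0,4],0,10],[[0,0,4],0,10]]' | grep -E "pos|ft"
```

```text
position: [0.59, -0.2772, 0.0629]
ft_force: [0.1, 0.2, -0.4]
```

```bash
python3 -m creep '[[[0,0,1],0,10],[[0,0,2],0,10],[[0,0,3],0,10],[[0,0,4],0,10],[[0,0,5],0,10]]' | grep -E "pos|ft"
```

```text
position: [0.5901, -0.2773, 0.0581]
ft_force: [0.8, -0.3, -0.5]
```

```bash
python3 -m creep '[[[0,0,0.3],0,10],[[0,0,0.6],0,10],[[0,0,0.9],0,10],[[0,0,1.2],0,10],[[0,0,1.5],0,10]]' | grep -E "pos|ft"
```

```text
position: [0.5902, -0.2772, 0.0567]
ft_force: [-0.6, -0.4, 0.0]
```

```bash
python3 -m creep '[[[0,0,0.3],0,10],[[0,0,0.6],0,10],[[0,0,0.9],0,10],[[0,0,1.2],0,10],[[0,0,1.2],0,10]]' | grep -E "pos|ft"
```

```text
position: [0.5901, -0.2772, 0.0554]
ft_force: [-0.7, 0.1, -0.2]
```

```bash
python3 -m creep '[[[0,0,0.3],0,10],[[0,0,0.6],0,10],[[0,0,0.9],0,10],[[0,0,0.9],0,10],[[0,0,0.9],0,10]]' | grep -E "pos|ft"
```

```text
position: [0.5902, -0.2773, 0.055]
ft_force: [-1.2, 0.5, 5.0]
```

Ferrule 2 seated on the plate (underside 16 mm, 5 N): it is good. Lifting it out and carrying it to the tray.

```bash
python3 -m creep '[[[0,0,-6],0,10],[[0,0,-18],0,10],[[0,0,-36],0,10],[[0,0,-60],0,10],[[0,0,-90],0,10]]' | grep -E "pos|grip"
python3 -m creep '[[[0,0,0],0,10],[[-25,-38,0],0,10],[[-50,-77,0],0,10],[[-76,-116,0],0,10],[[-101,-155,0],0,10]]' | grep pos
python3 -m creep '[[[-25,-38,0],0,10],[[-50,-77,0],0,10],[[-60,-92,0],0,10],[[-60,-92,0],0,10],[[-60,-92,0],0,10]]'
python3 - <<'E'
from h import *
p,im=snap("wrist","w12")
print([(np.round(m["box"]).tolist(),round(m["conf"],2)) for m in bot.find_in("tray","wrist")[:2]],[ray(p,m["xy"],0).round(3) for m in bot.tip_of("tray","wrist")[:1]])
print(totool([.567,.017,.044]), np.array(proj(p,[.567,.017,.005])))
# observed vs predicted corners
c,s=np.cos(.35),np.sin(.35)
print([np.round(proj(p,[.567+c*x-s*y,.017+s*x+c*y,.024])) for x in(-.0625,.0625) for y in(-.0625,.0625)])
E
```

```text
position: [0.5897, -0.277, 0.1453]
gripper_force: 12.0
position: [0.5757, -0.0911, 0.1447]
time: 34.25
position: [0.5679, 0.0161, 0.1446]
orientation: [0.969, -0.248, 0.0, 0.0]
ft_force: [0.2, -1.6, -0.6]
opening: 0.0168
gripper_force: 12.0
[([274.0, 196.0, 200.0, 169.0], 0.71)] [array([0.565, 0.02 , 0.   ])]
[ -2.08144615  -1.651356   100.55272196] [276.2517538  205.98676414]
[array([380., 206.]), array([283., 302.]), array([269., 104.]), array([174., 219.])]
```

```bash
python3 -m creep '[[[-2,-2,25],0,10],[[-2,-2,55],0,10],[[-2,-2,80],0,10],[[-2,-2,92],0,10],[[-2,-2,97],0,10]]' | grep -E "pos|ft"
python3 -m creep '[[[0,0,0.6],0,10],[[0,0,1.2],0,10],[[0,0,1.8],0,10],[[0,0,2],0,10],[[0,0,2],0,10]]' | grep -E "pos|ft"
```

```text
position: [0.5666, 0.0183, 0.0464]
ft_force: [0.0, 0.3, -0.6]
position: [0.5673, 0.0195, 0.046]
ft_force: [0.2, 0.2, -0.7]
```

```bash
python3 -m creep '[[[0,0,0.3],0,10],[[0,0,0.6],0,10],[[0,0,0.9],0,10],[[0,0,1.2],0,10],[[0,0,1.2],0,10]]' | grep -E "pos|ft"
```

```text
position: [0.5671, 0.0195, 0.0443]
ft_force: [-0.6, 0.2, -1.2]
```

```bash
python3 -m creep '[[[0,0,0.3],0,10],[[0,0,0.6],0,10],[[0,0,0.8],0,10],[[0,0,0.8],0,10],[[0,0,0.8],0,10]]' | grep -E "pos|ft"
```

```text
position: [0.5671, 0.0195, 0.044]
ft_force: [-2.8, -0.3, 6.5]
```

```bash
python3 -m creep '[[[0,0,-0.4],0,10],[[0,0,-0.4],0,22],[[0,0,-0.4],0,32],[[0,0,-0.4],0,32],[[0,0,-0.4],0,32]]' | grep -E "open|ft"
python3 -m creep '[[[0,0,-8],0,32],[[0,0,-25],0,32],[[0,0,-60],0,32],[[0,0,-110],0,32],[[0,0,-150],0,40]]' | grep -E "time|pos|ft"
python3 - <<'E'
from h import *
from scipy.spatial.transform import Rotation as R
p,im=snap("wrist","w13")
for t in ["ferrule_a","tray"]: print(t,[(np.round(m["box"]).tolist(),round(m["conf"],2)) for m in bot.find_in(t,"wrist")[:2]],[ray(p,m["xy"],.005).round(3) for m in bot.tip_of(t,"wrist")[:1]])
for c in ["side","scene"]:
    p,_=snap(c,c+"2")
    for t in ["ferrule_a","bottle","jar","tape","bowl","sharpener","brush"]: print(c,t,[(np.round(m["box"]).tolist(),ray(p,n["xy"],0.0).round(3).tolist()) for m,n in zip(bot.find_in(t,c)[:2],bot.tip_of(t,c)[:2])])
E
```

```text
ft_force: [0.5, -0.5, 0.1]
opening: 0.0319
time: 37.4
position: [0.5672, 0.0194, 0.1968]
ft_force: [1.0, -0.5, -0.3]
ferrule_a [([277.0, 197.0, 15.0, 50.0], 0.68), ([480.0, 228.0, 50.0, 54.0], 0.65)] [array([0.567, 0.016, 0.005])]
tray [([280.0, 192.0, 170.0, 167.0], 0.89), ([481.0, 229.0, 47.0, 51.0], 0.5)] [array([0.566, 0.02 , 0.005])]
side ferrule_a [([276.0, 322.0, 23.0, 24.0], [0.565, 0.017, 0.0]), ([273.0, 237.0, 18.0, 20.0], [0.439, -0.142, 0.0])]
side bottle [([243.0, 181.0, 20.0, 50.0], [0.601, 0.183, 0.0])]
side jar [([162.0, 159.0, 29.0, 32.0], [0.514, 0.43, 0.0])]
side tape [([164.0, 202.0, 33.0, 27.0], [0.434, 0.295, 0.0])]
side bowl [([436.0, 270.0, 46.0, 40.0], [0.757, -0.259, 0.0])]
side sharpener [([370.0, 248.0, 15.0, 16.0], [0.719, -0.134, 0.0])]
side brush [([331.0, 198.0, 67.0, 25.0], [0.77, 0.037, 0.0])]
scene ferrule_a [([212.0, 161.0, 16.0, 22.0], [0.559, 0.015, 0.0]), ([265.0, 205.0, 20.0, 24.0], [0.509, 0.416, -0.0])]
scene bottle [([332.0, 216.0, 21.0, 49.0], [0.619, 0.186, 0.0])]
scene jar []
scene tape [([388.0, 194.0, 33.0, 30.0], [0.432, 0.299, 0.0])]
scene bowl [([112.0, 242.0, 40.0, 33.0], [0.754, -0.269, 0.0])]
scene sharpener [([177.0, 246.0, 21.0, 18.0], [0.731, -0.136, 0.0])]
scene brush [([247.0, 281.0, 46.0, 66.0], [0.766, 0.036, 0.0])]
```

Both ferrules stand in their containers and the bystanders are unmoved. Handing in.

```bash
python3 -c "
from rig import bot
print(bot.sign_off())"
```

```text
the job is handed in; nothing more can be done
None
```

The job is handed in: the first ferrule stopped with its underside about 29 mm above the table (crimped) and is now in the round white dish, while the second went down to the plate and stands upright in the square tray; the other items are within about a centimetre of where they started by camera, which is detector noise.

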